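# Unbolt and open the paint chest

## Task

Open the plywood paint chest: lift the handle of the barrel bolt on its lid up out of its notch, slide the bolt all the way back out of its keeper, then raise the lid and lay it right back until it leans on the stops of its hinges. Leave the bolt drawn, and do not disturb the other things on the bench.

Things in the scene. Friction and masses are not known exactly. Their poses are not given: they have to be found in the camera images.
- chest: Low plywood chest fixed on the bench, 320 mm along its x, 260 along its y, flat top 114 mm above the bench. Origin: centre of its underside, z up. Top: a 9 mm lid hinged along the -y edge and, flush with it along the +y edge, a fixed rail 47 mm wide; seam at y = +82 mm. On the lid lie the barrel bolt, at x = +55 mm with its rod along y, shooting to +y, and the pull, at x = -65 mm.
- bolt_lift (a joint): Turn of the bolt's handle about the rod, rad. 0 = down in its notch, pointing to the chest's +x, 0.26 rad above the lid's plane; grows as it is lifted; 1.35 = stop, about square to the lid. Above 0.85 it is clear of the notch and the bolt can slide; below, the notch holds the bolt. Light friction (about 0.5 N at the knob): it stays where it is left. Pinched firmly, it may lag behind the hand.
- bolt_slide (a joint): Travel of the bolt along its barrel, m. 0 = shot home through the keeper; grows as it is drawn to the chest's -y (hinge side); 0.045 = fully drawn, at its stop. Slides against about 2 N. A second notch at the drawn end lets the handle be laid down there: allowed, not needed.
- lid (a joint): Angle of the lid about its hinge, rad. 0 = shut; opens upward and over to the chest's -y; 1.745 (100 degrees) = leaning back on the stops of its hinges. Let go before upright it falls shut, past upright it falls gently back to the stops. It cannot open while the bolt is in the keeper. Takes about 4 N at the pull.
- bolt_knob (a point): Centre of the steel ball knob, 18 mm across, at the end of the bolt's handle, 36 mm out from the rod's axis on a 7 mm shank. The axis lies 13 mm above the lid; handle down, this point is 22 mm above the lid. Barrel 23 mm wide, its sides 19 mm and closed ends 24 mm high; base plate 40 mm wide. Rides with handle, bolt and lid.
- bolt_tip (a point): Centre of the free end of the bolt's 12 mm rod; shut, it stands 30 mm beyond the lid's edge, through the keeper (a steel staple 26.5 mm high on the rail).
- pull_mid (a point): Middle of the bar of the lid's bow pull: round steel bar 11 mm thick, 100 mm long along the chest's x, its axis 40 mm above the lid and 22 mm from the lid's free edge; 192 mm from the hinge axis across the lid. Rides with the lid.
- lid_hinge (a point): Middle of the lid's hinge axis, which runs along the chest's x, 3 mm outside its -y side and 109.5 mm above the bench.
- brush_jar: White pot of brushes, 76 mm across, 205 mm high with the brushes; origin under its centre. Leave alone.
- primer_tin: Tin, 84 mm across, 110 mm high; origin under its centre. Leave alone.
- mug: Mug, 82 mm across without its handle, 95 mm high; origin under its centre. Leave alone.
- canvas: Small painted canvas lying flat, 150 x 200 x 19 mm; origin under its centre. Leave alone.

How it is judged:
On the way, in this order (a step that is already met when the one before it is completed fails the run):
1. the bolt's handle is lifted clear of its notch, the bolt still home (value of joint bolt_lift above 0.85 rad and value of joint bolt_slide below 0.008 m), for 0.05 s.
2. the bolt is drawn all the way back, the lid still shut (value of joint bolt_slide above 0.038 m and value of joint lid below 0.1 rad), for 0.2 s.
At the end, for the whole second after the job is handed in: The lid leans back at rest, more than 1.6 rad open (its stop is at 1.745), and the bolt is still drawn by more than 38 of its 45 mm (value of joint lid above 1.6 rad and velocity of joint lid between -0.05 and 0.05 rad/s and value of joint bolt_slide above 0.038 m); the robot touches nothing.
It fails at once if a thing standing on the bench is moved by more than 3 cm (distance of any of brush_jar, primer_tin, mug, canvas from where it was at the start of the episode above 0.03 m).
It fails at once if a pot, tin or mug is knocked over (angle between any of brush_jar, primer_tin, mug's own z axis and vertical above 0.5 rad).
It also fails if it takes over 64 s, if anything falls off the work surface, if the arm or the gripper's body presses on something with over 40 N, if the wrist force passes 120 N, or if a joint passes its speed limit or range.

## Robot

A 7-joint arm with a two-finger parallel gripper is mounted at the origin on the work surface. World frame = base frame: x ahead of the robot, y to its left, z up, the work surface at z = 0. Lengths are in m, angles in rad, forces in N, time in s.
With the tool pointing down it reaches from about 0.425 to 0.825 m from the base axis. Payload 3.6 kg.
Tool frame: the origin (TCP) lies at the very end of the fingers, on their centre line; the grasp point (between the pads) lies 19 mm behind it; z points along the fingers, y is the line along which they close (so a half turn about z gives the same grasp; the last joint's range is limited). The gripper opens to 85 mm and grips with 20 to 120 N. Pads are 22 mm wide; open, the fingers measure 114 mm over their backs; the gripper's body (76 mm by 85 mm) begins 54 mm behind the grasp point. The pads swing forward as they close: fully open they stand 13 mm farther back than shut.
Start: joints at [-1.304, 0.615, -0.013, 1.423, 0.008, 1.103, -0.04], TCP at [0.188, 0.622, 0.231] pointing down, gripper open.
Joint ranges: [-3.12, 3.12], [-0.3, 2.06], [-1.34, 1.32], [0.26, 2.42], [-1.36, 4.5], [0.01, 1.98], [-2.84, 2.84]. Speed limits (rad/s): [2.79, 2.79, 3.14, 3.14, 3.14, 3.14, 3.14].

## Interface

Orientations are given as a unit quaternion [x, y, z, w].
In Python, from workcell import bot gives the robot as it stands.
- The arm moves only by the tool drive_tool, never from a script. Its arguments are lists of equal length, an entry for each row: "fingers": the closure, from 0 (fully open) to 1 (shut); "travel": the shift along the tool's x, y, z in m, a list of three; "spin": the turn about the tool's z in degrees. A call has 1 to 20 rows; each row is the pose to reach, as a shift and turn from the pose commanded when the call began, along the tool's axes at that moment; what a row does not reach only later rows make up. A row lasts 1/8 s, in which the tool goes at most 62.5 mm and 10.7 degrees, less where a joint would pass 70% of its speed; a pose out of reach is approached as far as the arm can. A call with a gripper value outside its range is refused whole. The fingers move at their own pace and stop on an object; "newtons" is the grip in N (left out, the last holds). Time passes only in rows, so rows that repeat a pose let the fingers close. It gives the time, the measured TCP pose, the force, the opening and the grip force at its end, in the units of the state.
- bot.sense(): the state, without advancing time (a new reading comes with each control period).
- bot.camera(name): name is "side" or "top"; returns the picture (384x512x3 uint8, red, green, blue); there is no depth.
- bot.camera_info(name): a dict with "vertical_fov" (degrees; the focal length in pixels is half the picture's height over the tangent of half this angle, whatever the lens; pixels are square), "cx", "cy" (the principal point, pixels), "view" (4x4, takes a point from world to camera coordinates). Camera axes: x right, y down, z forward; pixel columns grow to the right and rows downward; lengths in m; the calibration is good to about 2 mm. A picture is of the moment at which its call begins. camera_info takes no time and is no camera call.
- bot.hand_in(): hands the job in; it is judged then, once.
The state is a dict: "time": time; "q": joint angles; "joint_vel": joint speeds; "joint_torque": joint torques, N m; "eef_pos": TCP position; "tcp_rot": TCP orientation; "force": force on the tool from outside, world axes, zero at the start; "torque": the same for the moment, N m; "finger_gap": finger opening in m; "finger_force": force on a finger pad.
Only numpy, scipy, OpenCV 4.12 (cv2) and the standard library are available. Lean on these libraries where they do the work, as an engineer would, in place of code of your own. Each camera call takes 0.05 s, during which the arm holds its last target. There are 200 camera calls.

## Working session

There is one attempt and no reset: what is moved stays moved. The work goes in short steps, Python scripts to look and compute and a tool call to move; the robot and the scene stay as the last step left them, time stands still between calls to the robot, and variables do not carry over. Pictures are saved under pics/ and viewed, at most 10 in all, crops included, and the job is handed in when it is done.

Besides the shell and the picture viewer there is one more tool, called after ">>>" as name(argument=value, ...) on one line, values as JSON. drive_tool: Moves the arm, as the interface text tells. Its arguments: {"type":"object","properties":{"fingers":{"type":"array","items":{"type":"number"}},"travel":{"type":"array","items":{"type":"array","items":{"type":"number"}}},"spin":{"type":"array","items":{"type":"number"}},"newtons":{"type":"number"}},"required":["fingers","travel","spin"]}

```bash
mkdir -p pics; python3 - <<'E'
from workcell import bot
import cv2,numpy as np
for n in("top","side"):
    cv2.imwrite(f"pics/{n}0.png",bot.camera(n)[...,::-1]); i=bot.camera_info(n); print(n,i["vertical_fov"],i["cx"],i["cy"],np.round(i["view"],4).tolist(), [k for k in i])
s=bot.sense();print(s["time"],s["eef_pos"],s["tcp_rot"],s["force"],s["finger_gap"])
E
```

```text
top 46.110772850197144 259.85045099044765 192.98764777773076 [[-0.0191, -0.9995, -0.0252, 0.0325], [-0.9835, 0.0233, -0.1792, 0.538], [0.1797, 0.0214, -0.9835, 1.6703], [0.0, 0.0, 0.0, 1.0]] ['vertical_fov', 'cx', 'cy', 'view']
side 45.36471155354175 255.97074574103536 191.59425687872505 [[-0.8178, -0.5754, -0.0109, 0.4308], [-0.3653, 0.5336, -0.7627, 0.2785], [0.4447, -0.6198, -0.6466, 1.5234], [0.0, 0.0, 0.0, 1.0]] ['vertical_fov', 'cx', 'cy', 'view']
0.1 [0.18804292 0.62147916 0.23020313] [ 1.46358200e-01  9.89230932e-01 -1.19019014e-03 -1.53178188e-04] [-0.40912536 -0.03478489  0.18754234] 0.08528035319312613
```

View pics/top0.png

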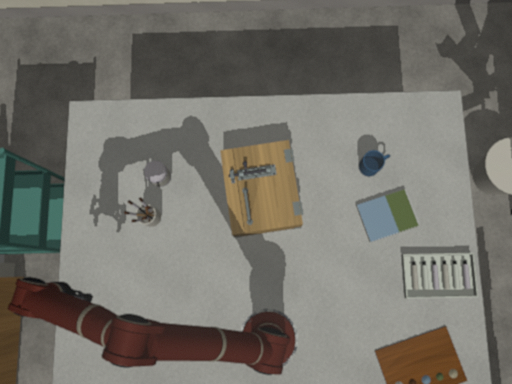

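View pics/side0.png

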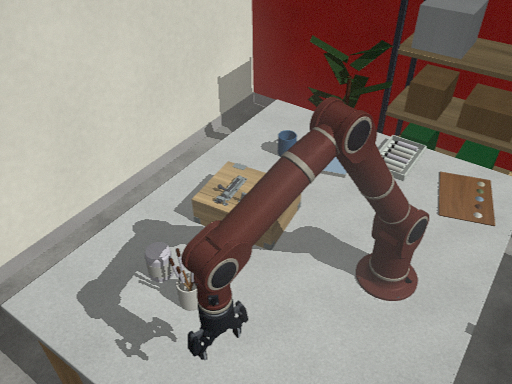

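The top view shows the chest at about (222..302, 141..236). Its rail faces image left (world +y), the bolt is near (253,172) and the pull near (248,203). The brush pot is at (148,212), the tin at (157,172) and the mug at (372,163).

```bash
python3 - <<'E'
import cv2
a=cv2.imread("pics/top0.png")[136:241,215:310]; cv2.imwrite("pics/c1.png",cv2.resize(a,None,fx=5.7,fy=5.7,interpolation=cv2.INTER_CUBIC))
b=cv2.imread("pics/side0.png")[155:255,185:310]; cv2.imwrite("pics/c2.png",cv2.resize(b,None,fx=6,fy=6,interpolation=cv2.INTER_CUBIC))
E
```

```text
(no output)
```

View pics/c1.png

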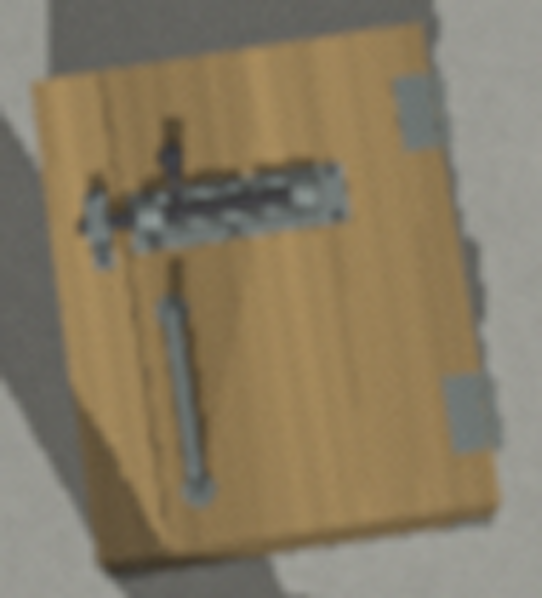

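View pics/c2.png

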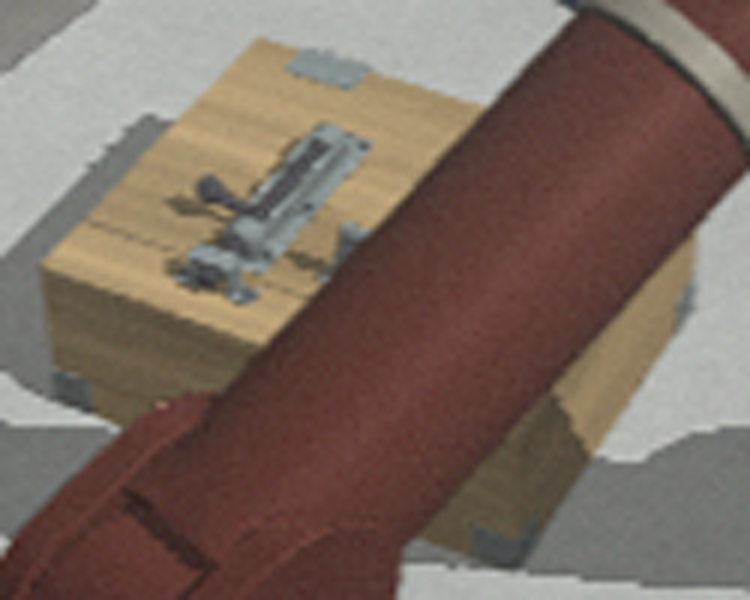

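In the crops, the top corners are at about (33,85), (425,23) and (495,512), the knob at (172,157) and the pull ends at (170,303) and (198,488). In the side crop the knob is at (210,188) and the top corners are at (262,40) and (42,265). Next I fit the chest pose to these.

```bash
cat > h.py <<'E'
from workcell import bot
import numpy as np
from scipy.spatial.transform import Rotation as R
from scipy.optimize import least_squares
def proj(n,P):
    i=bot.camera_info(n);V=np.array(i["view"]);c=np.atleast_2d(P)@V[:3,:3].T+V[:3,3]
    f=192/np.tan(np.radians(i["vertical_fov"])/2)
    return c[:,:2]/c[:,2:]*f+[i["cx"],i["cy"]]
def world(p,P):
    P=np.atleast_2d(P);c,s=np.cos(p[2]),np.sin(p[2])
    return np.c_[P[:,0]*c-P[:,1]*s+p[0],P[:,0]*s+P[:,1]*c+p[1],P[:,2]]
E
python3 - <<'E'
from h import *
T=[((.16,.13,.114),(33,85)),((.16,-.13,.114),(425,23)),((-.16,-.13,.114),(495,512)),((-.015,.06,.154),(170,303)),((-.115,.06,.154),(198,488)),((.055,.112,.127),(85,222))]
S=[((.16,-.13,.114),(262,40)),((.16,.13,.114),(42,265))]
tp=np.array([a for a,_ in T]);tu=np.array([b for _,b in T])/5.7+[215,136]-.4
sp=np.array([a for a,_ in S]);su=np.array([b for _,b in S])/6+[185,155]-.4
kt=np.array([172,157])/5.7+[215,136]-.4;ks=np.array([210,188])/6+[185,155]-.4
def f(v):
    k=world(v,[.055+.036*np.cos(.26),v[3],.136])
    return np.r_[(proj("top",world(v,tp))-tu).ravel(),(proj("side",world(v,sp))-su).ravel(),(proj("top",k)-kt).ravel(),(proj("side",k)-ks).ravel()]
r=least_squares(f,[.55,0,0,.05],loss="soft_l1");v=r.x
print(v.round(4));print(f(v).round(1))
for n,P in dict(knob=(.0898,v[3],.136),rod=(.055,v[3],.127),pull=(-.065,.06,.154),hinge=(0,-.133,.1095)).items(): print(n,world(v,P).round(4))
z=bot.sense();A=R.from_quat(z["tcp_rot"]).as_matrix();print(A.round(3))
E
```

```text
[0.5511 0.0157 0.1188 0.0458]
[ 0.1 -0.8  0.1  0.4  1.1 -1.   0.1  1.9 -1.1 -3.1 -1.1  0.9  0.3 -0.7
 -0.1 -0.2  0.1  0.1  0.4  0.5]
knob [[0.6348 0.0718 0.136 ]]
rod [[0.6002 0.0677 0.127 ]]
pull [[0.4794 0.0676 0.154 ]]
hinge [[ 0.5668 -0.1164  0.1095]]
[[-0.957  0.29  -0.001]
 [ 0.29   0.957 -0.002]
 [-0.    -0.002 -1.   ]]
```

```bash
cat >> h.py <<'E'
pose=np.array([.5511,.0157,.1188]);KY=.0458
def to(P):  # world target -> tool-axis travel from the present pose
    s=bot.sense();return (R.from_quat(s["tcp_rot"]).inv().apply(np.atleast_2d(P)-s["eef_pos"])).round(4)
E
python3 - <<'E'
from h import *
k=world(pose,[.0898+.001,KY,.136])[0]
print(to([[*k[:2],.33],[*k[:2],.22]]))
# brush jar / mug base positions from pixels on the bench
for n,u in (("jar",(150,218)),("tin",(157,176)),("mug",(372,170))):
    print(n,least_squares(lambda p:(proj("top",[p[0],p[1],.02])-u).ravel(),[.5,.2]).x.round(3))
E
```

```text
[[-0.5877 -0.3966 -0.0988]
 [-0.5877 -0.3963  0.0112]]
jar [0.456 0.448]
tin [0.621 0.424]
mug [ 0.624 -0.416]
```

>>> drive_tool(fingers=[0.2, 0.48, 0.48, 0.48, 0.48, 0.48, 0.48, 0.48, 0.48, 0.48, 0.48, 0.48, 0.48, 0.48, 0.48, 0.48, 0.48, 0.48], travel=[[0, 0, -0.05], [0, 0, -0.1], [-0.045, -0.03, -0.1], [-0.09, -0.06, -0.1], [-0.135, -0.09, -0.1], [-0.18, -0.12, -0.1], [-0.225, -0.152, -0.1], [-0.27, -0.182, -0.1], [-0.315, -0.212, -0.1], [-0.36, -0.243, -0.1], [-0.405, -0.273, -0.1], [-0.45, -0.304, -0.1], [-0.495, -0.334, -0.1], [-0.54, -0.364, -0.1], [-0.588, -0.397, -0.1], [-0.588, -0.397, -0.06], [-0.588, -0.397, 0.0], [-0.588, -0.397, 0.01]], spin=[0, 0, -4, -8, -12, -16, -20, -24, -24, -24, -24, -24, -24, -24, -24, -24, -24, -24], newtons=30)

```text
time: 2.35
eef_pos: [0.6326, 0.0715, 0.2163]
tcp_rot: [-0.063, 0.998, -0.0, -0.006]
force: [0.5, 0.3, 0.6]
finger_gap: 0.0443
finger_force: 0.0
```

```bash
python3 - <<'E'
from h import *
import cv2
k=world(pose,[.0898+.001,KY,.136])[0]
print(to([[*k[:2],.122]]),k,bot.sense()["finger_gap"]); A=R.from_quat(bot.sense()["tcp_rot"]).as_matrix();print(np.degrees(np.arctan2(A[1,1],A[0,1])),A.round(3))
b=bot.camera("side")[...,::-1][125:225,190:315]; b=cv2.resize(b,None,fx=6,fy=6,interpolation=cv2.INTER_CUBIC)
cv2.imwrite("pics/s1.png",b)
E
```

```text
[[-0.0043  0.      0.0943]] [0.63583175 0.07193887 0.136     ] 0.04432396481897411
97.16715688108877 [[-0.992 -0.125 -0.011]
 [-0.125  0.992 -0.001]
 [ 0.011  0.    -1.   ]]
```

View pics/s1.png

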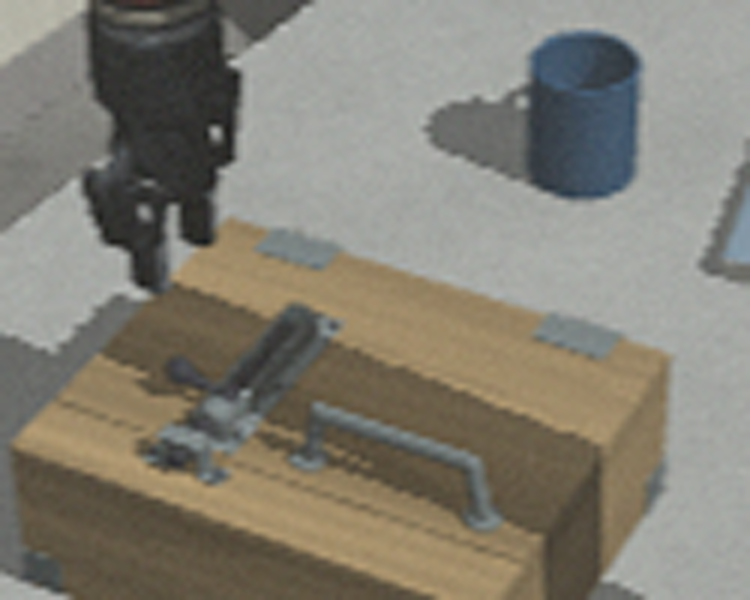

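The chest is now clear in the side view: corners at (15,445), (230,220) and (668,355), pull bar ends at (318,410) and (470,463), knob at (182,370). I refit with both views.

```bash
python3 - <<'E'
from h import *
tp=np.array([(.16,.13,.114),(.16,-.13,.114),(-.16,-.13,.114),(-.015,.06,.154)]);tu=np.array([(33,85),(425,23),(495,512),(170,303)])/5.7+[215,136]-.4
sp=np.array([(.16,.13,.114),(.16,-.13,.114),(-.16,-.13,.114),(-.015,.06,.154),(-.115,.06,.154)]);su=np.array([(15,445),(230,220),(668,355),(318,410),(470,463)])/6+[190,125]-.4
kt=np.array([172,157])/5.7+[215,136]-.4;ks=np.array([182,370])/6+[190,125]-.4
def f(v):
    k=world(v,[.055+.036*np.cos(.26),v[3],.136])
    return np.r_[(proj("top",world(v,tp))-tu).ravel(),(proj("side",world(v,sp))-su).ravel(),(proj("top",k)-kt).ravel(),(proj("side",k)-ks).ravel()]
v=least_squares(f,[.55,0,0,.05],loss="soft_l1").x
print(v.round(4));print(f(v).round(1));k=world(v,[.0908,v[3],.136])[0]
print(k,to([*k[:2],.122]), world(v,[-.065,.06,.154]),bot.sense()["eef_pos"])
E
```

```text
[0.5519 0.0163 0.1202 0.045 ]
[-0.2 -0.9 -0.1  0.1  1.  -1.3 -0.1  1.7 -0.9 -0.1  0.3 -0.7  1.   0.3
  0.   0.7  0.1  0.6  0.1 -0.2 -0.1  0.1]
[0.63665197 0.07189968 0.136     ] [[-0.0033 -0.0002  0.0959]] [[0.48017711 0.06811475 0.154     ]] [0.63407979 0.07179341 0.21792363]
```

>>> drive_tool(fingers=[0.48, 0.48, 0.48, 0.48, 0.48, 0.48, 0.48, 0.9, 0.9, 0.9, 0.9, 0.9], travel=[[-0.001, 0, 0.03], [-0.001, 0, 0.06], [-0.001, 0, 0.075], [-0.001, 0, 0.085], [-0.001, 0, 0.092], [-0.001, 0, 0.097], [-0.001, 0, 0.097], [-0.001, 0, 0.097], [-0.001, 0, 0.097], [-0.001, 0, 0.097], [-0.001, 0, 0.097], [-0.001, 0, 0.097]], spin=[0, 0, 0, 0, 0, 0, 0, 0, 0, 0, 0, 0], newtons=25)

```text
time: 3.9
eef_pos: [0.6375, 0.0713, 0.1247]
tcp_rot: [-0.062, 0.998, -0.0, 0.001]
force: [0.3, -2.8, 1.6]
finger_gap: 0.0153
finger_force: 24.4
```

>>> drive_tool(fingers=[0.9, 0.9, 0.9, 0.9, 0.9, 0.9], travel=[[0.001, 0, -0.004], [0.003, 0, -0.008], [0.005, 0, -0.012], [0.008, 0, -0.015], [0.0115, 0, -0.018], [0.0115, 0, -0.018]], spin=[0, 0, 0, 0, 0, 0])

```text
time: 4.65
eef_pos: [0.6249, 0.0698, 0.1425]
tcp_rot: [-0.062, 0.998, -0.001, -0.001]
force: [0.9, -4.9, -2.1]
finger_gap: 0.0161
finger_force: 24.5
```

```bash
python3 - <<'E'
from h import *
import cv2
a=bot.camera("side")[...,::-1][140:220,185:285]; b=bot.camera("top")[...,::-1][136:216,215:315]
cv2.imwrite("pics/s2.png",cv2.resize(a,None,fx=8,fy=7.5,interpolation=cv2.INTER_CUBIC))
E
```

```text
(no output)
```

View pics/s2.png

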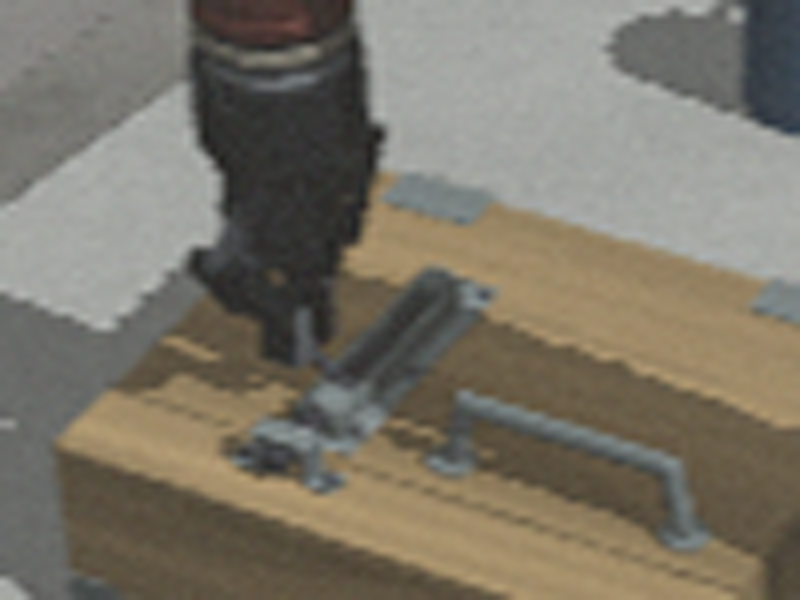

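The shank, near (325,365), rises with the fingers. I'll carry on along the arc.

>>> drive_tool(fingers=[0.9, 0.9, 0.9, 0.9, 0.9, 0.9, 0.9], travel=[[0.004, 0, -0.003], [0.008, 0, -0.005], [0.012, 0, -0.007], [0.016, 0, -0.008], [0.019, 0, -0.0085], [0.022, 0, -0.0087], [0.022, 0, -0.0087]], spin=[0, 0, 0, 0, 0, 0, 0])

```text
time: 5.62
eef_pos: [0.605, 0.0672, 0.1519]
tcp_rot: [-0.062, 0.998, -0.0, 0.001]
force: [2.9, -6.3, -0.2]
finger_gap: 0.0155
finger_force: 24.7
```

```bash
python3 - <<'E'
from h import *
import cv2
a=bot.camera("side")[...,::-1][140:220,185:285]
cv2.imwrite("pics/s3.png",cv2.resize(a,None,fx=8,fy=7.5,interpolation=cv2.INTER_CUBIC))
E
```

```text
(no output)
```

View pics/s3.png

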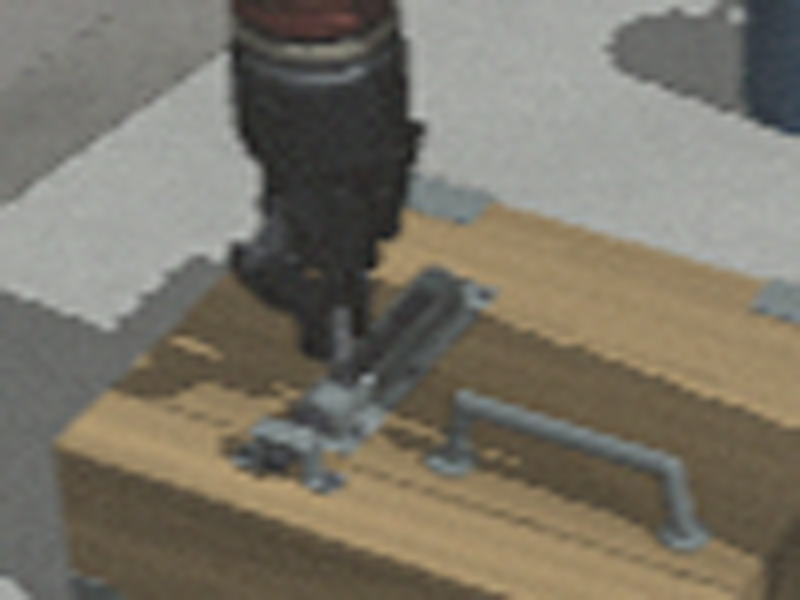

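>>> drive_tool(fingers=[0.9, 0.9, 0.9, 0.9, 0.9, 0.9, 0.9, 0.9, 0.9], travel=[[0, -0.004, 0], [0, -0.01, 0], [0, -0.018, 0], [0, -0.026, 0], [0, -0.034, 0], [0, -0.04, 0], [0, -0.044, 0], [0, -0.046, 0], [0, -0.046, 0]], spin=[0, 0, 0, 0, 0, 0, 0, 0, 0])

```text
time: 6.8
eef_pos: [0.6107, 0.0221, 0.1518]
tcp_rot: [-0.062, 0.998, 0.0, 0.001]
force: [3.8, 2.6, 4.7]
finger_gap: 0.0151
finger_force: 24.9
```

>>> drive_tool(fingers=[0.9, 0.9, 0.9], travel=[[0, -0.002, 0], [0, -0.003, 0], [0, -0.003, 0]], spin=[0, 0, 0])

```text
time: 7.18
eef_pos: [0.6107, 0.0219, 0.1518]
tcp_rot: [-0.063, 0.998, 0.002, 0.001]
force: [2.9, 5.4, 6.1]
finger_gap: 0.0155
finger_force: 25.0
```

```bash
python3 - <<'E'
from h import *
import cv2
a=bot.camera("side")[...,::-1][140:220,185:285]
cv2.imwrite("pics/s4.png",cv2.resize(a,None,fx=8,fy=7.5,interpolation=cv2.INTER_CUBIC))
E
```

```text
(no output)
```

View pics/s4.png

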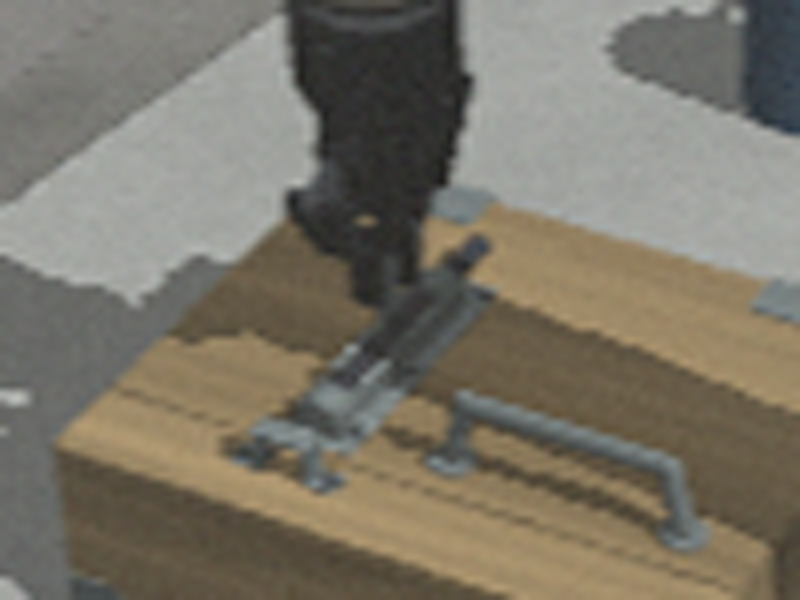

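The bolt is drawn: its rod shows out of the rear at (480,245) and the keeper is empty. Next I release it, rise, and move to the pull.

>>> drive_tool(fingers=[0.6, 0.5, 0.45, 0.45, 0.45, 0.45, 0.45, 0.45, 0.45, 0.45, 0.45, 0.45, 0.45, 0.45, 0.45, 0.45], travel=[[0, 0.002, 0], [0, 0.003, 0], [0, 0.003, 0], [0, 0.003, -0.03], [0, 0.003, -0.07], [0, 0.003, -0.09], [0.04, 0.02, -0.09], [0.08, 0.04, -0.09], [0.115, 0.06, -0.09], [0.127, 0.065, -0.08], [0.127, 0.065, -0.05], [0.127, 0.065, -0.03], [0.127, 0.065, -0.01], [0.127, 0.065, 0.005], [0.127, 0.065, 0.013], [0.127, 0.065, 0.013]], spin=[0, 0, 0, 0, 0, 0, 0, 0, 0, 0, 0, 0, 0, 0, 0, 0])

```text
time: 9.22
eef_pos: [0.4754, 0.0675, 0.1376]
tcp_rot: [-0.062, 0.998, -0.0, -0.001]
force: [-0.2, 0.4, -0.2]
finger_gap: 0.0467
finger_force: 0.0
```

```bash
python3 - <<'E'
from h import *
import cv2
s=bot.sense();print(s["eef_pos"],s["force"],s["finger_gap"],s["q"])
a=bot.camera("side")[...,::-1][130:230,190:315]
cv2.imwrite("pics/s5.png",cv2.resize(a,None,fx=6,fy=6,interpolation=cv2.INTER_CUBIC))
E
```

```text
[0.47537218 0.06746059 0.13759209] [-0.17942246  0.41641611 -0.24968948] 0.046674128300228976 [-0.20318174  0.48710322  0.02357977  2.01388789 -0.01795665  0.64244367
  1.52752732]
```

View pics/s5.png

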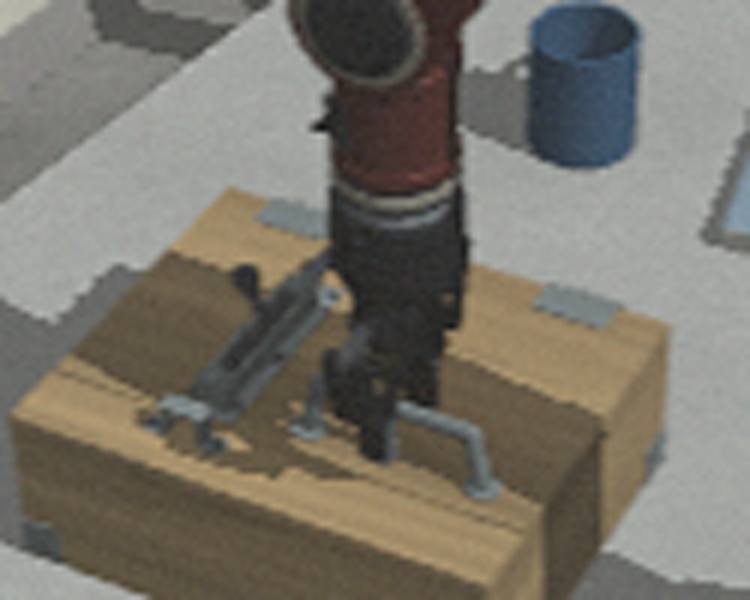

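The fingers straddle the pull bar, the bolt is drawn and its handle is upright. Now I compute the arc.

```bash
python3 -c "
import numpy as np
for d in [3,7,12]+list(range(18,97,6))+[98,100]:
    t=np.radians(d);print(d,round(.193*(np.cos(t)-1)-.0445*np.sin(t),3),round(-(.193*np.sin(t)+.0445*(np.cos(t)-1)),3))"
```

```text
3 -0.003 -0.01
7 -0.007 -0.023
12 -0.013 -0.039
18 -0.023 -0.057
24 -0.035 -0.075
30 -0.048 -0.091
36 -0.063 -0.105
42 -0.079 -0.118
48 -0.097 -0.129
54 -0.116 -0.138
60 -0.135 -0.145
66 -0.155 -0.15
72 -0.176 -0.153
78 -0.196 -0.154
84 -0.217 -0.152
90 -0.238 -0.149
96 -0.257 -0.143
98 -0.264 -0.14
100 -0.27 -0.138
```

>>> drive_tool(fingers=[0.95, 0.95, 0.95, 0.95, 0.95, 0.95, 0.95, 0.95, 0.95, 0.95], travel=[[0, 0, 0], [0, 0, 0], [0, 0, 0], [0, 0, 0], [0, 0, 0], [0, -0.002, -0.01], [0, -0.007, -0.023], [0, -0.013, -0.039], [0, -0.013, -0.039], [0, -0.013, -0.039]], spin=[0, 0, 0, 0, 0, 0, 0, 0, 0, 0], newtons=40)

```text
time: 10.52
eef_pos: [0.4782, 0.0519, 0.1765]
tcp_rot: [-0.061, 0.998, -0.002, 0.001]
force: [4.2, -5.0, -7.9]
finger_gap: 0.0093
finger_force: 39.1
```

The lid is coming up and the grip holds. I'll finish the arc.

>>> drive_tool(fingers=[0.95, 0.95, 0.95, 0.95, 0.95, 0.95, 0.95, 0.95, 0.95], travel=[[0, -0.01, -0.018], [0, -0.022, -0.036], [0, -0.035, -0.052], [0, -0.05, -0.066], [0, -0.066, -0.079], [0, -0.084, -0.09], [0, -0.103, -0.099], [0, -0.122, -0.106], [0, -0.122, -0.106]], spin=[0, 0, 0, 0, 0, 0, 0, 0, 0])

```text
time: 11.65
eef_pos: [0.4937, -0.0654, 0.2861]
tcp_rot: [-0.062, 0.998, 0.001, 0.002]
force: [-0.8, 5.2, 6.9]
finger_gap: 0.0093
finger_force: 40.0
```

>>> drive_tool(fingers=[0.95, 0.95, 0.95, 0.95, 0.95, 0.95, 0.95, 0.95, 0.95], travel=[[0, -0.02, -0.005], [0, -0.041, -0.008], [0, -0.061, -0.009], [0, -0.082, -0.007], [0, -0.103, -0.004], [0, -0.122, 0.002], [0, -0.129, 0.005], [0, -0.132, 0.006], [0, -0.132, 0.006]], spin=[0, 0, 0, 0, 0, 0, 0, 0, 0])

```text
time: 12.78
eef_pos: [0.5112, -0.1994, 0.279]
tcp_rot: [-0.062, 0.998, -0.002, 0.003]
force: [5.1, -2.8, 4.9]
finger_gap: 0.0091
finger_force: 43.1
```

Now I release with a small opening, rise straight up and look.

>>> drive_tool(fingers=[0.8, 0.7, 0.7, 0.7, 0.7, 0.7, 0.7, 0.7, 0.7, 0.7, 0.7, 0.7, 0.7, 0.7], travel=[[0, 0, 0], [0, 0, 0], [0, 0, 0], [0, 0, -0.01], [0, 0, -0.02], [0, 0, -0.035], [0, 0, -0.05], [0, 0, -0.07], [0, 0, -0.09], [0, 0, -0.11], [0, 0, -0.11], [0, 0, -0.11], [0, 0, -0.11], [0, 0, -0.11]], spin=[0, 0, 0, 0, 0, 0, 0, 0, 0, 0, 0, 0, 0, 0])

```text
time: 14.52
eef_pos: [0.5089, -0.1969, 0.3863]
tcp_rot: [-0.063, 0.998, 0.0, -0.001]
force: [-0.4, 0.1, -0.1]
finger_gap: 0.0254
finger_force: 0.0
```

```bash
python3 - <<'E'
from h import *
import cv2
s=bot.sense();print(s["eef_pos"],s["force"],s["finger_gap"])
a=bot.camera("side")[...,::-1][60:260,180:400]
cv2.imwrite("pics/s6.png",cv2.resize(a,None,fx=3,fy=3,interpolation=cv2.INTER_CUBIC))
E
```

```text
[ 0.50890057 -0.19693716  0.38632365] [-0.35825356  0.08575016 -0.10184967] 0.025359518962656282
```

View pics/s6.png

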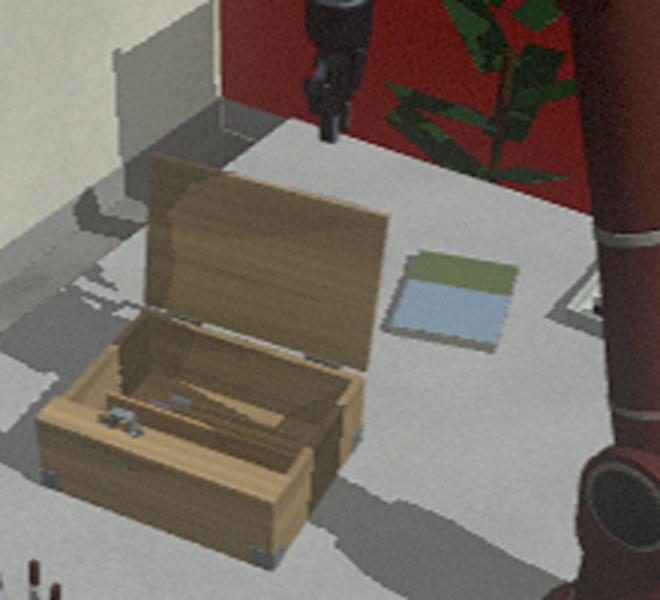

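The lid stands leaned back, with its free edge from (150,155) to (388,215). The gripper is clear at (330,130).

```bash
python3 -c "
from workcell import bot
print(bot.hand_in())"
```

```text
the job is handed in; nothing more can be done
None
```

I lifted the bolt's handle, drew the bolt to its stop and laid the lid right back. The gripper was clear when I handed the job in at about 14.6 s; the hand-in returned no verdict.

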